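# Draw the sample tray home and latch it

## Task

Hook a fingertip behind the far lip of the dropper-bottle tray and drag it along its rails towards the robot, without tipping or lifting it, until it is fully home against the end stop, whose setting varies; then keep a light pull on it for half a second so that it bears on the brittle acrylic with about 8 N (under 4 N it is not seated, over 15 N the stop cracks). Then swing the steel latch by its pin all the way across behind the tray, leave the tray home with its bottles standing, let go, and disturb nothing else on the bench.

Things in the scene. Friction and masses are not known exactly. Their poses are not given: they have to be found in the camera images.
- dock: Tray station, fixed on the bench: plate 310 x 198 x 4 mm, rails 20 wide and 22 mm high along its sides, 158 mm apart. Origin at bench level on the centre line; x along the rails away from the robot, y to the left (latch) rail. Plate spans x -150 to 160 mm. White acrylic end stop (110 wide, 34 mm high) across it, its face at x -122 to -100 mm: varies, not reported, to be felt for.
- tray: Loose white plastic tray, 110 (x) by 150 mm (y), 50 mm high at its near and far lips (sides 45), walls 4, 2 x 3 open cells. About 0.4 to 0.7 kg. Slides on the plate with 4 mm play at each rail; sliding takes about 2 to 5 N. Origin: centre of its underside; x to its far lip, z up. Home: near wall on the end stop (origin 55 mm from its face, so at station x -67 to -45 mm). Starts at x 35 to 70 mm.
- tray_lip (a point): Top of the outer face of the tray's far lip, mid-width: 55 mm from the tray's origin along x, 50 mm above its underside (54 mm above the bench). The face below is upright and plain. Behind it is free plate, then bare bench, clear for 60 mm. The tray must be pulled from behind this face.
- latch (a joint): Steel swing latch on the left rail, vertical pivot. 0: arm along the rail, pointing away from the stop; negative: swung outwards, open (the start, -0.6 to -0.05); it grows clockwise seen from above; 1.57: fully closed, across behind the tray's far lip, at its limit. Stays where left; takes about 2 N at the pin. Closed, it clears the lip of a home tray by 2.5 to 24.5 mm, as the stop is set.
- latch_pivot (a point): Axis of the latch's pivot on the left rail, 36 mm above the bench (18.5 mm along x, 89 mm along y of the station). The latch's arm is 12 mm wide, 66 mm long and 12 mm deep (30 to 42 mm above the bench).
- latch_pin (a point): The latch's upright finger pin, 10 mm in diameter, 60 mm from the pivot near the arm's tip. It rises from 42 to 85 mm above the bench; this point is on its axis, 70 mm above the bench. When closed, its axis is 8.5 to 30.5 mm behind the face of the tray's far lip (lip top 54 mm above the bench).
- vial1: Middle one of three loose amber dropper bottles (27 mm diameter, 72 mm tall, 45 g) standing in the cells of the tray's near row, about 49 mm apart. Origin at the centre of its underside.
- spare_vial: Bystander: amber dropper bottle, 27 mm diameter, 72 mm tall, standing beside the right rail. Origin at the centre of its underside. Not to be disturbed.
- jar_a: Bystander: amber bottle with white cap, 52 mm diameter, 105 mm tall. Origin at the centre of its underside. Not to be disturbed.
- jar_b: Bystander: amber bottle with black cap, 52 mm diameter, 115 mm tall. Origin at the centre of its underside. Not to be disturbed.
- flask: Bystander: conical glass flask, 84 mm diameter, 118 mm tall. Origin at the centre of its underside. Not to be disturbed.
- beaker: Bystander: glass beaker, 66 mm diameter, 80 mm tall. Origin at the centre of its underside. Not to be disturbed.
- vial0: The right-hand dropper bottle in the tray (as body vial1: 27 mm diameter, 72 mm tall). Origin at the centre of its underside.
- vial2: The left-hand dropper bottle in the tray (as body vial1: 27 mm diameter, 72 mm tall). Origin at the centre of its underside.
There are look-alikes about, which are no part of the job. What is shaped like the vial1 but blue or turquoise is not meant.

How it is judged:
By the outcome, as a careful person would: the job done as asked, in the order asked, and still so for the second after the job is handed in, with the robot touching nothing.
It also fails if it takes over 64 s, if anything falls off the work surface, if the arm or the gripper's body presses on something with over 40 N, if the wrist force passes 120 N, or if a joint passes its speed limit or range.

## Robot

A 6-joint arm with a two-finger parallel gripper is mounted at the origin on the work surface. World frame = base frame: x ahead of the robot, y to its left, z up, the work surface at z = 0. Lengths are in m, angles in rad, forces in N, time in s.
With the tool pointing down it reaches from about 0.275 to 0.85 m from the base axis. Payload 5.2 kg.
Tool frame: the origin (TCP) lies midway between the tips of the shut fingers; the grasp point (between the pads) lies 19 mm behind it; z points along the fingers, y is the direction in which the jaws open and shut (so a half turn about z gives the same grasp; the last joint's range is limited). The gripper opens to 85 mm and grips with 20 to 120 N. Pads are 22 mm wide; open, the fingers measure 114 mm over their backs; the gripper's body (76 mm by 85 mm) begins 54 mm behind the grasp point. The pads swing forward as they close: fully open they stand 13 mm farther back than shut.
Start: joints at [0.956, 0.259, 1.535, -0, 1.348, -0.203], TCP at [0.22, 0.504, 0.231] pointing down, gripper open.
Joint ranges: [-3.14, 3.14], [-0.91, 2.08], [0.19, 2.58], [-1.22, 4.36], [0.22, 2.71], [-3.12, 3.12]. Speed limits (rad/s): [2.57, 2.57, 3.14, 3.14, 3.14, 3.14].

## Interface

Orientations are given as a unit quaternion [w, x, y, z].
In Python, from station import r gives the robot as it stands. The module is installed in compiled form; this text tells all that it offers.
- The arm moves only by the tool carry_out, never from a script. Its argument "rows" is a list of rows, each an object of numbers: "fingers": the gripper command: -1 is shut, 1 is fully open, values between are in proportion; "x", "y", "z": the shift along the tool's x, y, z each as a share of 0.12 m, from -1 to 1; "rx", "ry", "rz": the turn, a rotation vector about the tool's x, y, z each as a share of 2 rad, from -1 to 1. A call has 1 to 12 rows; each row is the pose to reach, as a shift and turn from the pose commanded when the call began, along the tool's axes at that moment; what a row does not reach only later rows make up. A row lasts 1/8 s, in which the tool goes at most 62.5 mm and 10.7 degrees, less where a joint would pass 70% of its speed; a pose out of reach is approached as far as the arm can. A call with a number of a shift or a turn outside -1 to 1 is refused whole. A call with a gripper value outside its range is refused whole. The fingers move at their own pace and stop on an object; the grip force is fixed at half the most. Time passes only in rows, so rows that repeat a pose let the fingers close. It gives the time, the measured TCP pose, the force and the opening at its end, in the units of the state.
- r.get_state(): the state, without advancing time (a new reading comes with each control period).
- r.capture(name): name is "scene" or "side" or "wrist"; returns a dict with "image" (384x512x3 uint8, red, green, blue), "z_map" (384x512 float32, m along the optical axis (not along the pixel's ray), 0 where there is no reading), "fx", "fy", "cx", "cy" (pixels), "position" and "orientation" of the camera in the world; the wrist camera has in their place "hand_eye" (4x4, takes a point from camera to tool coordinates, whose origin is the TCP and whose axes are the flange's). Camera axes: x right, y up, looking along -z (the intrinsics and any distortion apply to the point x, -y, -z); pixel columns grow to the right and rows downward; lengths in m; the calibration is good to about 2 mm. A picture is of the moment at which its call begins: read the wrist's pose just before it.
- r.job_done(): hands the job in, once; it reports no verdict.
Trained networks look in a picture, given as the dict that the camera call returned (one of the last four; its "shot" number tells which), for a name from the list of things; names that differ only in an ending like _2 or _b are one class to them, and where a whole thing is asked for, a point or a joint stands for the part that bears it (a point fixed in the world has none). Each returns a list of dicts, best first, with "score" (0 to 1); they miss things now and then, are a little off and sometimes report something else, mostly with a low value. They report only what shows in the picture. A call takes as long as a camera call. They do not tell look-alikes from the thing itself.
- r.search_frame(picture, name): "point" ([x, y, z] in m, in world coordinates, good to about 4 mm: the middle of the surface that is visible of it).
- r.tip_of(picture, name): "point" ([x, y, z] in m, in world coordinates, good to about 4 mm: a listed point, or the origin of a listed thing).
The state is a dict: "clock": time; "joints": joint angles; "joint_vel": joint speeds; "effort": joint torques, N m; "position": TCP position; "eef_rot": TCP orientation; "wrist_force": force on the tool from outside, world axes, zero at the start; "ft_torque": the same for the moment, N m; "width": finger opening in m.
Only numpy, scipy, OpenCV 4.12 (cv2) and the standard library are available. Lean on these libraries where they do the work, as an engineer would, in place of code of your own. Each camera call takes 0.05 s, during which the arm holds its last target. There are 200 camera calls.

## Working session

There is one attempt and no reset: what is moved stays moved. The work goes in short steps, Python scripts to look and compute and a tool call to move; the robot and the scene stay as the last step left them, time stands still between calls to the robot, and variables do not carry over. Pictures are saved under pics/ and viewed, about 8 in all and at most 12, crops included, and the job is handed in when it is done.

Besides the shell and the picture viewer there is one more tool, called after "Request:" as name(argument=value, ...), one argument or row to a line, values as JSON. carry_out: Moves the arm, as the interface text tells. Shift numbers are shares of 0.12 m and turn numbers shares of 2 rad, none past 1 either way. Its arguments: {"type":"object","properties":{"rows":{"type":"array"}},"required":["rows"]}

```bash
mkdir -p pics; cat > h.py <<'E'
import numpy as np, cv2
from scipy.spatial.transform import Rotation as R
from station import r
def rot(q): return R.from_quat([q[1],q[2],q[3],q[0]]).as_matrix()
def cap(n):
    s=r.get_state(); c=r.capture(n)
    if n=="wrist":
        T=np.eye(4);T[:3,:3]=rot(s["eef_rot"]);T[:3,3]=s["position"];c["M"]=T@np.array(c["hand_eye"])
    else:
        M=np.eye(4);M[:3,:3]=rot(c["orientation"]);M[:3,3]=c["position"];c["M"]=M
    return c
def world(c,u,v,z=None):
    z=c["z_map"][int(v),int(u)] if z is None else z
    p=np.array([(u-c["cx"])/c["fx"]*z,-(v-c["cy"])/c["fy"]*z,-z,1]);return (c["M"]@p)[:3]
def ray_at(c,u,v,h):
    a=c["M"][:3,3];d=world(c,u,v,1.)-a;return a+d*(h-a[2])/d[2]
def save(c,n,box=None,k=1):
    im=cv2.cvtColor(c["image"],cv2.COLOR_RGB2BGR)
    if box: im=im[box[1]:box[3],box[0]:box[2]]
    cv2.imwrite("pics/"+n,cv2.resize(im,None,fx=k,fy=k,interpolation=cv2.INTER_CUBIC))
E
python3 - <<'E'
from h import *
np.set_printoptions(precision=4,suppress=True)
s=r.get_state();print(s)
for n in ["scene","side"]:
    c=cap(n);save(c,n+"0.png");print(n,c["position"],[k for k in c])
    for t in ["dock","tray","tray_lip","latch_pivot","latch_pin","vial0","vial1","vial2","spare_vial","jar_a","jar_b","flask","beaker"]:
        print(t,[(round(d["score"],2),np.round(d["point"],3).tolist()) for d in r.tip_of(c,t)[:3]])
E
```

```text
{'clock': 0.0, 'joints': array([ 0.9561,  0.2594,  1.5361,  0.    ,  1.348 , -0.2028]), 'joint_vel': array([-0.0005, -0.0003,  0.001 ,  0.0003, -0.0004, -0.0002]), 'effort': array([ -0.0006, -44.6037, -29.0565,  -0.0002,   0.012 ,   0.    ]), 'position': array([0.2198, 0.5036, 0.2304]), 'eef_rot': array([-0.0004,  0.2045,  0.9789, -0.0009]), 'wrist_force': array([-0.0929,  0.1481, -0.1563]), 'ft_torque': array([-0.0151, -0.0025, -0.1064]), 'width': 0.08534228295735277}
scene [1.4012 0.7028 0.8619] ['image', 'z_map', 'fx', 'fy', 'cx', 'cy', 'position', 'orientation', 'shot', 'M']
dock [(0.79, [0.554, 0.036, -0.003])]
tray [(0.73, [0.611, 0.039, 0.001])]
tray_lip [(0.9, [0.662, 0.043, 0.055])]
latch_pivot [(0.75, [0.565, 0.125, 0.033]), (0.71, [0.584, -0.012, 0.005])]
latch_pin [(0.47, [0.616, 0.158, 0.072])]
vial0 [(0.73, [0.627, -0.156, 0.002]), (0.7, [0.584, -0.015, 0.009]), (0.63, [0.547, 0.213, 0.001])]
vial1 [(0.73, [0.627, -0.156, 0.002]), (0.7, [0.584, -0.015, 0.009]), (0.63, [0.547, 0.213, 0.001])]
vial2 [(0.73, [0.627, -0.156, 0.002]), (0.7, [0.584, -0.015, 0.009]), (0.63, [0
[... 557 characters left out ...]
.004])]
tray_lip [(0.73, [0.668, 0.044, 0.052])]
latch_pivot [(0.57, [0.566, 0.123, 0.03])]
latch_pin [(0.64, [0.613, 0.163, 0.068])]
vial0 [(0.64, [0.586, -0.014, 0.005]), (0.57, [0.583, 0.036, 0.002]), (0.53, [0.548, 0.212, -0.004])]
vial1 [(0.64, [0.586, -0.014, 0.005]), (0.57, [0.583, 0.036, 0.002]), (0.53, [0.548, 0.212, -0.004])]
vial2 [(0.64, [0.586, -0.014, 0.005]), (0.57, [0.583, 0.036, 0.002]), (0.53, [0.548, 0.212, -0.004])]
spare_vial [(0.9, [0.567, -0.098, 0.0])]
jar_a [(0.91, [0.459, -0.338, 0.001]), (0.82, [0.633, -0.337, 0.002])]
jar_b [(0.91, [0.459, -0.338, 0.001]), (0.82, [0.633, -0.337, 0.002])]
flask [(0.87, [0.537, 0.371, 0.002])]
beaker [(0.61, [0.702, 0.362, -0.003])]
```

View pics/scene0.png

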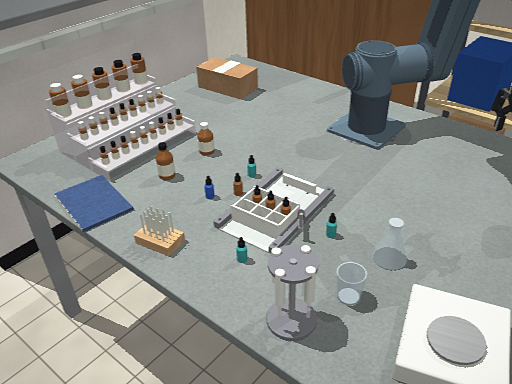

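View pics/side0.png

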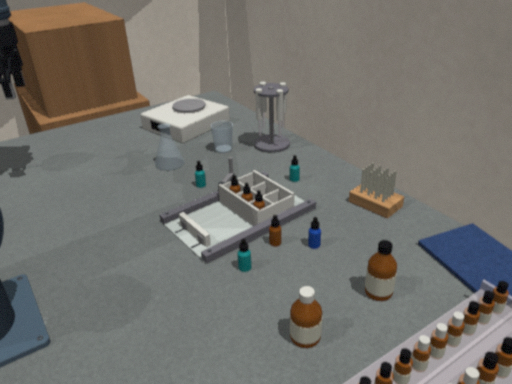

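The scene view shows the tray at (265,205) holding three amber bottles, with the latch pin at (302,215) and the open latch. The amber spare bottle is at (238,185). The blue and turquoise bottles at (209,187), (251,167), (241,250) and (332,226) are look-alikes. The side view agrees. I'm moving above the station now.

Request:
carry_out(
  rows=[
    {"fingers": -1,"x": -0.4,"y": -0.23,"z": -0.2},
    {"fingers": -1,"x": -0.8,"y": -0.46,"z": -0.3},
    {"fingers": -1,"x": -1,"y": -0.58,"z": -0.4},
  ],
)

```text
$.rows[0]: bad value
```

Request:
carry_out(
  rows=[
    {"fingers": -1,"x": -0.4,"y": -0.23,"z": -0.1},
    {"fingers": -1,"x": -0.8,"y": -0.46,"z": -0.2},
    {"fingers": -1,"x": -1,"y": -0.58,"z": -0.3},
  ],
)

```text
$.rows[0]: bad value
```

Request:
carry_out(
  rows=[
    {"fingers": -1,"x": -0.4,"y": -0.23},
    {"fingers": -1,"x": -0.8,"y": -0.46},
    {"fingers": -1,"x": -1,"y": -0.58},
  ],
)

```text
$.rows[0]: bad value
```

Request:
carry_out(
  rows=[
    {"fingers": -1,"x": -0.4,"y": -0.23,"rz": -0.08},
    {"fingers": -1,"x": -0.8,"y": -0.46,"rz": -0.16},
    {"fingers": -1,"x": -1,"y": -0.58,"rz": -0.244},
    {"fingers": -1,"x": -1,"y": -0.58,"rz": -0.244},
  ],
)

```text
$.rows[0]: bad value
```

Request:
carry_out(
  rows=[
    {"fingers": -1,"x": -0.4,"y": -0.23,"z": -0.2,"rx": 0,"ry": 0,"rz": 0},
    {"fingers": -1,"x": -0.8,"y": -0.46,"z": -0.3,"rx": 0,"ry": 0,"rz": 0},
    {"fingers": -1,"x": -1,"y": -0.58,"z": -0.4,"rx": 0,"ry": 0,"rz": 0},
  ],
)

```text
clock: 1.78
position: [0.3034, 0.3904, 0.2799]
eef_rot: [0.0, 0.205, 0.979, -0.0]
wrist_force: [0.5, 0.6, -0.1]
width: 0.0322
```

Request:
carry_out(
  rows=[
    {"fingers": -1,"x": -0.4,"y": -0.23,"z": -0.1,"rx": 0,"ry": 0,"rz": 0},
    {"fingers": -1,"x": -0.8,"y": -0.46,"z": -0.2,"rx": 0,"ry": 0,"rz": 0},
    {"fingers": -1,"x": -1,"y": -0.58,"z": -0.3,"rx": 0,"ry": 0,"rz": 0},
  ],
)

```text
clock: 2.15
position: [0.3857, 0.2783, 0.3158]
eef_rot: [0.0, 0.206, 0.979, -0.0]
wrist_force: [0.4, 0.3, 0.1]
width: 0.0002
```

Request:
carry_out(
  rows=[
    {"fingers": -1,"x": -0.4,"y": -0.23,"z": 0,"rx": 0,"ry": 0,"rz": 0},
    {"fingers": -1,"x": -0.8,"y": -0.46,"z": 0,"rx": 0,"ry": 0,"rz": 0},
    {"fingers": -1,"x": -1,"y": -0.58,"z": 0,"rx": 0,"ry": 0,"rz": 0},
  ],
)

```text
clock: 2.52
position: [0.4678, 0.1663, 0.3153]
eef_rot: [0.0, 0.206, 0.979, -0.0]
wrist_force: [0.0, 0.4, -0.3]
width: 0.0004
```

Request:
carry_out(
  rows=[
    {"fingers": -1,"x": -0.4,"y": -0.23,"z": 0,"rx": 0,"ry": 0,"rz": -0.08},
    {"fingers": -1,"x": -0.8,"y": -0.46,"z": 0,"rx": 0,"ry": 0,"rz": -0.16},
    {"fingers": -1,"x": -1,"y": -0.58,"z": 0,"rx": 0,"ry": 0,"rz": -0.244},
    {"fingers": -1,"x": -1,"y": -0.58,"z": 0,"rx": 0,"ry": 0,"rz": -0.244},
  ],
)

```text
clock: 3.02
position: [0.5494, 0.0549, 0.3146]
eef_rot: [-0.0, -0.036, 0.999, -0.0]
wrist_force: [-1.2, 1.1, 0.6]
width: -0.0002
```

```bash
python3 - <<'E'
from h import *
np.set_printoptions(precision=4,suppress=True)
s=r.get_state();print(s["clock"],s["position"],s["eef_rot"],s["joints"])
c=cap("wrist");save(c,"w1.png",k=1.5);print(c["M"],c["fx"],c["cx"],c["cy"])
for t in ["dock","tray","tray_lip","latch_pivot","latch_pin","vial1"]:
    print(t,[(round(d["score"],2),np.round(d["point"],3).tolist()) for d in r.tip_of(c,t)[:3]])
# yaw of station: fit lines to lip-height depth points
H,W=c["z_map"].shape;v,u=np.mgrid[:H,:W]
z=c["z_map"];P=np.stack([(u-c["cx"])/c["fx"]*z,-(v-c["cy"])/c["fy"]*z,-z,np.ones_like(z)],-1)@c["M"].T
np.save("P1.npy",P[...,:3]); h=P[...,2]
m=((abs(h-.054)<.004)|(abs(h-.049)<.003))&(z>0)&(abs(P[...,0]-.61)<.1)&(abs(P[...,1]-.04)<.1)
q=P[m][:,:2].astype(np.float32);print(len(q),cv2.minAreaRect(q))
m=(abs(h-.022)<.004)&(z>0)&(abs(P[...,0]-.56)<.2)&(abs(P[...,1]-.04)<.13)
q=P[m][:,:2].astype(np.float32);print(len(q),cv2.minAreaRect(q))
E
```

```text
3.025 [0.5494 0.0549 0.3146] [-0.0004 -0.0364  0.9993 -0.    ] [-0.1022  0.2218  1.3819 -0.0002  1.5387 -1.7459]
[[-0.0741 -0.9613 -0.2654  0.483 ]
 [ 0.9973 -0.0713 -0.02    0.0502]
 [ 0.0003 -0.2661  0.9639  0.4573]
 [ 0.      0.      0.      1.    ]] 297.39742277882897 258.5330301728095 191.99589459426747
dock [(0.93, [0.556, 0.032, -0.0]), (0.16, [0.702, 0.361, 0.001])]
tray [(0.8, [0.608, 0.037, 0.004]), (0.22, [0.664, 0.046, 0.05])]
tray_lip [(0.74, [0.664, 0.045, 0.052])]
latch_pivot [(0.87, [0.569, 0.125, 0.036])]
latch_pin [(0.78, [0.612, 0.159, 0.071])]
vial1 [(0.94, [0.578, 0.084, 0.011]), (0.91, [0.47, -0.129, 0.0]), (0.71, [0.553, 0.211, -0.001])]
1685 ((0.6094076037406921, 0.03951413929462433), (0.10948135703802109, 0.14999264478683472), 5.038486480712891)
6097 ((0.5605449676513672, 0.02249550074338913), (0.3095865547657013, 0.22395819425582886), 4.592480182647705)
```

View pics/w1.png

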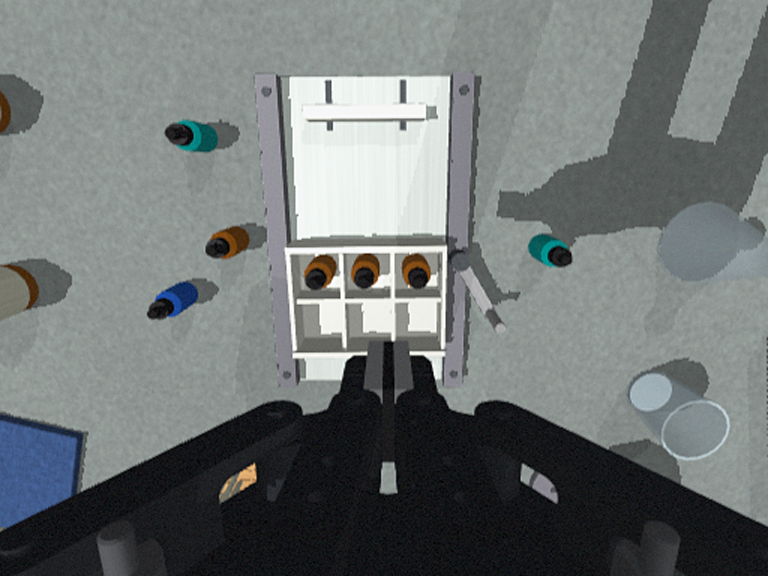

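The wrist view shows the station square-on. The tray lip is at row 355 and the end stop at (365,112), both in the enlarged image. The latch pin is at (501,326) and the bottles are at (320,272), (365,272) and (416,272). The fitted rectangle is 109.5 x 150 mm, which matches the tray, with a yaw of about 4.8°. Next I go behind the lip.

Request:
carry_out(
  rows=[
    {"fingers": -1,"x": -0.5,"y": -0.08,"z": 0.1,"rx": 0,"ry": 0,"rz": -0.005},
    {"fingers": -1,"x": -1,"y": -0.16,"z": 0.3,"rx": 0,"ry": 0,"rz": -0.005},
    {"fingers": -1,"x": -1,"y": -0.16,"z": 0.7,"rx": 0,"ry": 0,"rz": -0.005},
    {"fingers": -1,"x": -1,"y": -0.16,"z": 1,"rx": 0,"ry": 0,"rz": -0.005},
    {"fingers": -1,"x": -1,"y": -0.16,"z": 1,"rx": 0,"ry": 0,"rz": -0.005},
  ],
)

```text
clock: 4.0
position: [0.6674, 0.0477, 0.1916]
eef_rot: [-0.004, -0.043, 0.999, 0.001]
wrist_force: [-0.1, -0.0, 0.3]
width: 0.0003
```

```bash
python3 - <<'E'
from h import *
np.set_printoptions(precision=4,suppress=True)
P=np.load("P1.npy");th=np.radians(4.8);ex=np.array([np.cos(th),np.sin(th)]);ey=np.array([-ex[1],ex[0]])
tc=np.array([.6094,.0395]);d=P[...,:2]-tc;a=d@ex;b=d@ey;h=P[...,2]
m=(abs(h-.034)<.006)&(abs(b)<.045)&(a<-.08)&(a>-.26)
print("stop a range",np.percentile(a[m],[1,5,50,95,99]),np.median(h[m]),m.sum(),np.percentile(b[m],[1,99]))
s=r.get_state();print(s["clock"],s["position"],(s["position"][:2]-tc)@ex,(s["position"][:2]-tc)@ey,s["wrist_force"],s["eef_rot"])
c=cap("wrist");save(c,"w2.png",k=1.3)
for t in ["tray_lip","latch_pin"]:
    print(t,[(round(x["score"],2),np.round(x["point"],3).tolist()) for x in r.tip_of(c,t)[:3]])
E
```

```text
stop a range [-0.1779 -0.1775 -0.172  -0.1664 -0.166 ] 0.03373224361658342 672 [-0.044   0.0437]
4.0 [0.6674 0.0477 0.1916] 0.05845910861450501 0.0032987840319136166 [-0.1491 -0.0224  0.3449] [-0.0038 -0.0433  0.9991  0.0006]
tray_lip [(0.6, [0.666, 0.046, 0.052])]
latch_pin [(0.91, [0.614, 0.159, 0.073])]
```

View pics/w2.png

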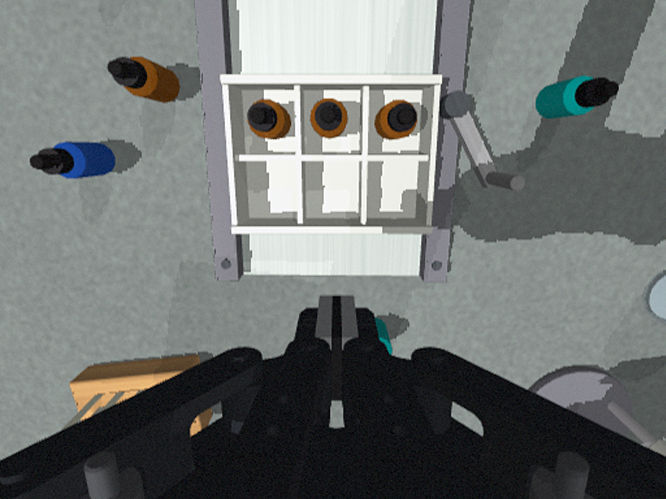

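The finger at (335,330) lies behind the tray's far lip (row 230), and the bottles stand. The turquoise look-alike at (380,335) is farther back, outside the stated clear 60 mm. Descending.

Request:
carry_out(
  rows=[
    {"fingers": -1,"x": -0.27,"y": -0.02,"z": 0,"rx": 0,"ry": 0,"rz": 0},
    {"fingers": -1,"x": -0.27,"y": -0.02,"z": 0.4,"rx": 0,"ry": 0,"rz": 0},
    {"fingers": -1,"x": -0.27,"y": -0.02,"z": 0.9,"rx": 0,"ry": 0,"rz": 0},
    {"fingers": -1,"x": -0.27,"y": -0.02,"z": 0.9,"rx": 0,"ry": 0,"rz": 0},
  ],
)

```text
clock: 4.65
position: [0.6994, 0.0475, 0.0843]
eef_rot: [-0.004, -0.043, 0.999, 0.0]
wrist_force: [-0.1, -0.7, 0.8]
width: 0.0
```

Request:
carry_out(
  rows=[
    {"fingers": -1,"x": 0,"y": 0,"z": 0.25,"rx": 0,"ry": 0,"rz": 0},
    {"fingers": -1,"x": 0,"y": 0,"z": 0.5,"rx": 0,"ry": 0,"rz": 0},
    {"fingers": -1,"x": 0,"y": 0,"z": 0.5,"rx": 0,"ry": 0,"rz": 0},
  ],
)

```text
clock: 5.03
position: [0.7027, 0.0472, 0.0291]
eef_rot: [0.0, -0.043, 0.999, -0.0]
wrist_force: [-0.4, 1.0, 0.5]
width: -0.0001
```

Request:
carry_out(
  rows=[
    {"fingers": -1,"x": 0.05,"y": 0,"z": 0,"rx": 0,"ry": 0,"rz": 0},
    {"fingers": -1,"x": 0.1,"y": 0,"z": 0,"rx": 0,"ry": 0,"rz": 0},
    {"fingers": -1,"x": 0.14,"y": 0,"z": 0,"rx": 0,"ry": 0,"rz": 0},
    {"fingers": -1,"x": 0.17,"y": 0,"z": 0,"rx": 0,"ry": 0,"rz": 0},
    {"fingers": -1,"x": 0.19,"y": 0,"z": 0,"rx": 0,"ry": 0,"rz": 0},
    {"fingers": -1,"x": 0.2,"y": 0,"z": 0,"rx": 0,"ry": 0,"rz": 0},
    {"fingers": -1,"x": 0.21,"y": 0,"z": 0,"rx": 0,"ry": 0,"rz": 0},
  ],
)

```text
clock: 5.9
position: [0.677, 0.045, 0.0272]
eef_rot: [-0.0, -0.043, 0.999, 0.0]
wrist_force: [0.0, -0.2, 0.5]
width: -0.0
```

Request:
carry_out(
  rows=[
    {"fingers": -1,"x": 0.01,"y": 0,"z": 0,"rx": 0,"ry": 0,"rz": 0},
    {"fingers": -1,"x": 0.02,"y": 0,"z": 0,"rx": 0,"ry": 0,"rz": 0},
    {"fingers": -1,"x": 0.03,"y": 0,"z": 0,"rx": 0,"ry": 0,"rz": 0},
    {"fingers": -1,"x": 0.04,"y": 0,"z": 0,"rx": 0,"ry": 0,"rz": 0},
  ],
)

```text
clock: 6.4
position: [0.6726, 0.0446, 0.0273]
eef_rot: [0.0, -0.043, 0.999, -0.0]
wrist_force: [3.4, 0.4, -2.3]
width: -0.0001
```

Request:
carry_out(
  rows=[
    {"fingers": -1,"x": 0.01,"y": 0,"z": 0,"rx": 0,"ry": 0,"rz": 0},
    {"fingers": -1,"x": 0.025,"y": 0,"z": 0,"rx": 0,"ry": 0,"rz": 0},
    {"fingers": -1,"x": 0.045,"y": 0,"z": 0,"rx": 0,"ry": 0,"rz": 0},
    {"fingers": -1,"x": 0.07,"y": 0,"z": 0,"rx": 0,"ry": 0,"rz": 0},
    {"fingers": -1,"x": 0.095,"y": 0,"z": 0,"rx": 0,"ry": 0,"rz": 0},
    {"fingers": -1,"x": 0.12,"y": 0,"z": 0,"rx": 0,"ry": 0,"rz": 0},
    {"fingers": -1,"x": 0.145,"y": 0,"z": 0,"rx": 0,"ry": 0,"rz": 0},
    {"fingers": -1,"x": 0.17,"y": 0,"z": 0,"rx": 0,"ry": 0,"rz": 0},
    {"fingers": -1,"x": 0.195,"y": 0,"z": 0,"rx": 0,"ry": 0,"rz": 0},
    {"fingers": -1,"x": 0.22,"y": 0,"z": 0,"rx": 0,"ry": 0,"rz": 0},
  ],
)

```text
clock: 7.65
position: [0.6458, 0.0423, 0.0273]
eef_rot: [0.0, -0.043, 0.999, -0.0]
wrist_force: [3.6, 0.3, -1.9]
width: 0.0002
```

Request:
carry_out(
  rows=[
    {"fingers": -1,"x": 0.025,"y": 0,"z": 0,"rx": 0,"ry": 0,"rz": 0},
    {"fingers": -1,"x": 0.05,"y": 0,"z": 0,"rx": 0,"ry": 0,"rz": 0},
    {"fingers": -1,"x": 0.075,"y": 0,"z": 0,"rx": 0,"ry": 0,"rz": 0},
    {"fingers": -1,"x": 0.1,"y": 0,"z": 0,"rx": 0,"ry": 0,"rz": 0},
    {"fingers": -1,"x": 0.125,"y": 0,"z": 0,"rx": 0,"ry": 0,"rz": 0},
    {"fingers": -1,"x": 0.15,"y": 0,"z": 0,"rx": 0,"ry": 0,"rz": 0},
    {"fingers": -1,"x": 0.175,"y": 0,"z": 0,"rx": 0,"ry": 0,"rz": 0},
    {"fingers": -1,"x": 0.2,"y": 0,"z": 0,"rx": 0,"ry": 0,"rz": 0},
    {"fingers": -1,"x": 0.225,"y": 0,"z": 0,"rx": 0,"ry": 0,"rz": 0},
  ],
)

```text
clock: 8.78
position: [0.6189, 0.04, 0.0274]
eef_rot: [0.0, -0.043, 0.999, -0.0]
wrist_force: [3.0, -0.0, -2.6]
width: 0.0001
```

```bash
python3 - <<'E'
from h import *
np.set_printoptions(precision=4,suppress=True)
s=r.get_state();print(s["clock"],s["position"],s["wrist_force"])
c=cap("wrist");save(c,"w3.png",k=1.2)
E
```

```text
8.775 [0.6189 0.04   0.0274] [ 2.9678 -0.0074 -2.5966]
```

View pics/w3.png

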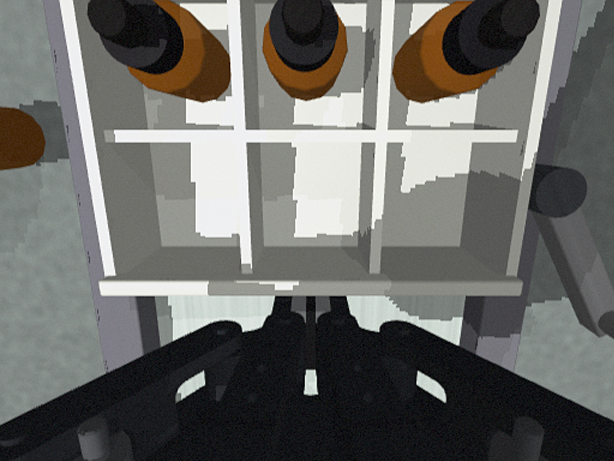

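The wrist view shows the finger bearing on the far lip at (310,295), with the tray level and all three bottles upright. There's a slight vertical load (-2.6 N), so I'm easing z a little while continuing.

Request:
carry_out(
  rows=[
    {"fingers": -1,"x": 0.025,"y": 0,"z": 0.004,"rx": 0,"ry": 0,"rz": 0},
    {"fingers": -1,"x": 0.05,"y": 0,"z": 0.008,"rx": 0,"ry": 0,"rz": 0},
    {"fingers": -1,"x": 0.075,"y": 0,"z": 0.008,"rx": 0,"ry": 0,"rz": 0},
    {"fingers": -1,"x": 0.1,"y": 0,"z": 0.008,"rx": 0,"ry": 0,"rz": 0},
    {"fingers": -1,"x": 0.125,"y": 0,"z": 0.008,"rx": 0,"ry": 0,"rz": 0},
    {"fingers": -1,"x": 0.15,"y": 0,"z": 0.008,"rx": 0,"ry": 0,"rz": 0},
  ],
)

```text
clock: 9.57
position: [0.6025, 0.0383, 0.0274]
eef_rot: [0.002, -0.043, 0.999, -0.0]
wrist_force: [5.2, 0.4, 1.9]
width: -0.0
```

Request:
carry_out(
  rows=[
    {"fingers": -1,"x": 0.025,"y": 0,"z": -0.002,"rx": 0,"ry": 0,"rz": 0},
    {"fingers": -1,"x": 0.05,"y": 0,"z": -0.003,"rx": 0,"ry": 0,"rz": 0},
    {"fingers": -1,"x": 0.075,"y": 0,"z": -0.003,"rx": 0,"ry": 0,"rz": 0},
    {"fingers": -1,"x": 0.1,"y": 0,"z": -0.003,"rx": 0,"ry": 0,"rz": 0},
    {"fingers": -1,"x": 0.125,"y": 0,"z": -0.003,"rx": 0,"ry": 0,"rz": 0},
    {"fingers": -1,"x": 0.15,"y": 0,"z": -0.003,"rx": 0,"ry": 0,"rz": 0},
    {"fingers": -1,"x": 0.175,"y": 0,"z": -0.003,"rx": 0,"ry": 0,"rz": 0},
    {"fingers": -1,"x": 0.19,"y": 0,"z": -0.003,"rx": 0,"ry": 0,"rz": 0},
    {"fingers": -1,"x": 0.2,"y": 0,"z": -0.003,"rx": 0,"ry": 0,"rz": 0},
  ],
)

```text
clock: 10.7
position: [0.5781, 0.0363, 0.0274]
eef_rot: [0.001, -0.043, 0.999, -0.0]
wrist_force: [4.8, -0.0, 1.0]
width: -0.0002
```

Request:
carry_out(
  rows=[
    {"fingers": -1,"x": 0.01,"y": 0,"z": 0,"rx": 0,"ry": 0,"rz": 0},
    {"fingers": -1,"x": 0.02,"y": 0,"z": 0,"rx": 0,"ry": 0,"rz": 0},
    {"fingers": -1,"x": 0.03,"y": 0,"z": 0,"rx": 0,"ry": 0,"rz": 0},
    {"fingers": -1,"x": 0.04,"y": 0,"z": 0,"rx": 0,"ry": 0,"rz": 0},
    {"fingers": -1,"x": 0.05,"y": 0,"z": 0,"rx": 0,"ry": 0,"rz": 0},
    {"fingers": -1,"x": 0.058,"y": 0,"z": 0,"rx": 0,"ry": 0,"rz": 0},
  ],
)

```text
clock: 11.45
position: [0.5712, 0.0357, 0.0274]
eef_rot: [0.001, -0.043, 0.999, -0.0]
wrist_force: [6.0, -0.1, 1.5]
width: 0.0001
```

Request:
carry_out(
  rows=[
    {"fingers": -1,"x": 0.004,"y": 0,"z": 0,"rx": 0,"ry": 0,"rz": 0},
    {"fingers": -1,"x": 0.008,"y": 0,"z": 0,"rx": 0,"ry": 0,"rz": 0},
    {"fingers": -1,"x": 0.012,"y": 0,"z": 0,"rx": 0,"ry": 0,"rz": 0},
    {"fingers": -1,"x": 0.016,"y": 0,"z": 0,"rx": 0,"ry": 0,"rz": 0},
  ],
)

```text
clock: 11.95
position: [0.5693, 0.0355, 0.0274]
eef_rot: [0.001, -0.043, 0.999, -0.0]
wrist_force: [3.9, 0.3, 3.4]
width: -0.0003
```

Request:
carry_out(
  rows=[
    {"fingers": -1,"x": 0.004,"y": 0,"z": -0.002,"rx": 0,"ry": 0,"rz": 0},
    {"fingers": -1,"x": 0.008,"y": 0,"z": -0.002,"rx": 0,"ry": 0,"rz": 0},
    {"fingers": -1,"x": 0.012,"y": 0,"z": -0.002,"rx": 0,"ry": 0,"rz": 0},
    {"fingers": -1,"x": 0.016,"y": 0,"z": -0.002,"rx": 0,"ry": 0,"rz": 0},
  ],
)

```text
clock: 12.45
position: [0.5671, 0.0354, 0.0274]
eef_rot: [0.001, -0.043, 0.999, -0.0]
wrist_force: [4.7, 0.2, 2.5]
width: -0.0
```

Request:
carry_out(
  rows=[
    {"fingers": -1,"x": 0.004,"y": 0,"z": 0,"rx": 0,"ry": 0,"rz": 0},
    {"fingers": -1,"x": 0.008,"y": 0,"z": 0,"rx": 0,"ry": 0,"rz": 0},
    {"fingers": -1,"x": 0.012,"y": 0,"z": 0,"rx": 0,"ry": 0,"rz": 0},
  ],
)

```text
clock: 12.82
position: [0.5656, 0.0352, 0.0274]
eef_rot: [0.001, -0.043, 0.999, -0.0]
wrist_force: [5.5, -0.1, 1.7]
width: 0.0
```

Request:
carry_out(
  rows=[
    {"fingers": -1,"x": 0.004,"y": 0,"z": 0,"rx": 0,"ry": 0,"rz": 0},
    {"fingers": -1,"x": 0.008,"y": 0,"z": 0,"rx": 0,"ry": 0,"rz": 0},
    {"fingers": -1,"x": 0.012,"y": 0,"z": 0,"rx": 0,"ry": 0,"rz": 0},
  ],
)

```text
clock: 13.2
position: [0.5644, 0.0351, 0.0274]
eef_rot: [0.001, -0.043, 0.999, -0.0]
wrist_force: [6.5, 1.2, 1.2]
width: 0.0
```

Request:
carry_out(
  rows=[
    {"fingers": -1,"x": 0.003,"y": 0,"z": 0,"rx": 0,"ry": 0,"rz": 0},
    {"fingers": -1,"x": 0.006,"y": 0,"z": 0,"rx": 0,"ry": 0,"rz": 0},
  ],
)

```text
clock: 13.45
position: [0.5643, 0.0348, 0.0274]
eef_rot: [0.002, -0.043, 0.999, -0.0]
wrist_force: [7.5, -0.3, -0.8]
width: -0.0
```

Request:
carry_out(
  rows=[
    {"fingers": -1,"x": 0.002,"y": 0,"z": 0,"rx": 0,"ry": 0,"rz": 0},
    {"fingers": -1,"x": 0.004,"y": 0,"z": 0,"rx": 0,"ry": 0,"rz": 0},
  ],
)

```text
clock: 13.7
position: [0.5642, 0.0346, 0.0274]
eef_rot: [0.002, -0.043, 0.999, -0.0]
wrist_force: [8.5, -1.4, -0.8]
width: -0.0001
```

Request:
carry_out(
  rows=[
    {"fingers": -1,"x": 0.003,"y": 0,"z": 0,"rx": 0,"ry": 0,"rz": 0},
    {"fingers": -1,"x": 0.006,"y": 0,"z": 0,"rx": 0,"ry": 0,"rz": 0},
    {"fingers": -1,"x": 0.006,"y": 0,"z": 0,"rx": 0,"ry": 0,"rz": 0},
  ],
)

```text
clock: 14.08
position: [0.5641, 0.0344, 0.0276]
eef_rot: [0.002, -0.043, 0.999, -0.001]
wrist_force: [9.3, -1.2, -1.6]
width: -0.0
```

Request:
carry_out(
  rows=[
    {"fingers": -1,"x": 0.004,"y": 0,"z": 0,"rx": 0,"ry": 0,"rz": 0},
    {"fingers": -1,"x": 0.008,"y": 0,"z": 0,"rx": 0,"ry": 0,"rz": 0},
    {"fingers": -1,"x": 0.008,"y": 0,"z": 0,"rx": 0,"ry": 0,"rz": 0},
  ],
)

```text
clock: 14.45
position: [0.5641, 0.0343, 0.0278]
eef_rot: [0.003, -0.043, 0.999, -0.001]
wrist_force: [11.7, 0.5, -3.2]
width: 0.0
```

Request:
carry_out(
  rows=[
    {"fingers": -1,"x": 0.002,"y": 0,"z": 0.003,"rx": 0,"ry": 0,"rz": 0},
    {"fingers": -1,"x": 0.003,"y": 0,"z": 0.004,"rx": 0,"ry": 0,"rz": 0},
    {"fingers": -1,"x": 0.003,"y": 0,"z": 0.004,"rx": 0,"ry": 0,"rz": 0},
  ],
)

```text
clock: 14.82
position: [0.5641, 0.0343, 0.0276]
eef_rot: [0.004, -0.043, 0.999, -0.001]
wrist_force: [11.5, 0.0, -1.4]
width: 0.0004
```

Request:
carry_out(
  rows=[
    {"fingers": -1,"x": 0,"y": 0,"z": 0,"rx": 0,"ry": 0,"rz": 0},
    {"fingers": -1,"x": 0,"y": 0,"z": 0,"rx": 0,"ry": 0,"rz": 0},
    {"fingers": -1,"x": 0,"y": 0,"z": 0,"rx": 0,"ry": 0,"rz": 0},
  ],
)

```text
clock: 15.2
position: [0.5641, 0.0343, 0.0276]
eef_rot: [0.004, -0.043, 0.999, -0.001]
wrist_force: [11.9, -0.1, -0.4]
width: 0.0002
```

Request:
carry_out(
  rows=[
    {"fingers": -1,"x": 0,"y": 0,"z": 0,"rx": 0,"ry": 0,"rz": 0},
    {"fingers": -1,"x": 0,"y": 0,"z": 0,"rx": 0,"ry": 0,"rz": 0},
    {"fingers": -1,"x": 0,"y": 0,"z": 0,"rx": 0,"ry": 0,"rz": 0},
    {"fingers": -1,"x": 0,"y": 0,"z": 0,"rx": 0,"ry": 0,"rz": 0},
  ],
)

```text
clock: 15.7
position: [0.5642, 0.0343, 0.0276]
eef_rot: [0.004, -0.043, 0.999, -0.001]
wrist_force: [12.6, -0.5, -1.5]
width: 0.0001
```

The pull held at about 12 N at the wrist for some 0.9 s. Taking off roughly 4.5 N of sliding friction leaves about 7.5 N on the stop. Now backing off gently and rising.

Request:
carry_out(
  rows=[
    {"fingers": -1,"x": -0.01,"y": 0,"z": 0,"rx": 0,"ry": 0,"rz": 0},
    {"fingers": -1,"x": -0.02,"y": 0,"z": 0,"rx": 0,"ry": 0,"rz": 0},
    {"fingers": -1,"x": -0.03,"y": 0,"z": 0,"rx": 0,"ry": 0,"rz": 0},
    {"fingers": -1,"x": -0.04,"y": 0,"z": 0,"rx": 0,"ry": 0,"rz": 0},
    {"fingers": -1,"x": -0.06,"y": 0,"z": 0,"rx": 0,"ry": 0,"rz": 0},
    {"fingers": -1,"x": -0.12,"y": 0,"z": 0,"rx": 0,"ry": 0,"rz": 0},
    {"fingers": -1,"x": -0.25,"y": 0,"z": 0,"rx": 0,"ry": 0,"rz": 0},
    {"fingers": -1,"x": -0.3,"y": 0,"z": -0.3,"rx": 0,"ry": 0,"rz": 0},
    {"fingers": -1,"x": -0.3,"y": 0,"z": -0.7,"rx": 0,"ry": 0,"rz": 0},
    {"fingers": -1,"x": -0.3,"y": 0,"z": -1,"rx": 0,"ry": 0,"rz": 0},
    {"fingers": -1,"x": -0.3,"y": 0,"z": -1,"rx": 0,"ry": 0,"rz": 0},
  ],
)

```text
clock: 17.08
position: [0.5983, 0.038, 0.1497]
eef_rot: [0.003, -0.043, 0.999, -0.0]
wrist_force: [0.4, 0.2, -0.6]
width: 0.0001
```

```bash
cat > chk.py <<'E'
from h import *
import sys
np.set_printoptions(precision=4,suppress=True)
s=r.get_state();print(s["clock"],s["position"],s["wrist_force"],s["eef_rot"])
c=cap("wrist");save(c,sys.argv[1],k=1.2)
H,W=c["z_map"].shape;v,u=np.mgrid[:H,:W]
z=c["z_map"];P=(np.stack([(u-c["cx"])/c["fx"]*z,-(v-c["cy"])/c["fy"]*z,-z,np.ones_like(z)],-1)@c["M"].T)[...,:3]
h=P[...,2]
for nm,lo,hi in [("pin",.058,.09)]:
    m=(z>0)&(h>lo)&(h<hi)&(np.hypot(P[...,0]-.567,P[...,1]-.1245)<.075)&(np.hypot(P[...,0]-.567,P[...,1]-.1245)>.04)&(u>c["cx"]+40)
    print(nm,m.sum(),P[m].mean(0) if m.sum() else "", P[m].max(0) if m.sum() else "")
for t in ["tray_lip","tray","latch_pin","latch_pivot"]:
    print(t,[(round(x["score"],2),np.round(x["point"],3).tolist()) for x in r.tip_of(c,t)[:2]])
m=(z>0)&(abs(h-.0535)<.004)&(P[...,0]<.62)&(P[...,0]>.4)&(abs(P[...,1]-.03)<.085)
q=P[m][:,:2].astype(np.float32);print(len(q),cv2.minAreaRect(q) if len(q) else "")
E
python3 chk.py w4.png
```

```text
17.075 [0.5983 0.038  0.1497] [ 0.3762  0.1912 -0.6294] [ 0.0029 -0.0432  0.9991 -0.0005]
pin 367 [0.6126 0.1574 0.0762] [0.6187 0.164  0.0866]
tray_lip [(0.87, [0.552, 0.034, 0.053])]
tray [(0.67, [0.5, 0.025, 0.003])]
latch_pin [(0.92, [0.611, 0.158, 0.071]), (0.65, [0.499, 0.027, 0.003])]
latch_pivot [(0.75, [0.567, 0.129, 0.036])]
2611 ((0.5056873559951782, 0.02946341037750244), (0.09606072306632996, 0.15009169280529022), 4.95092248916626)
```

View pics/w4.png

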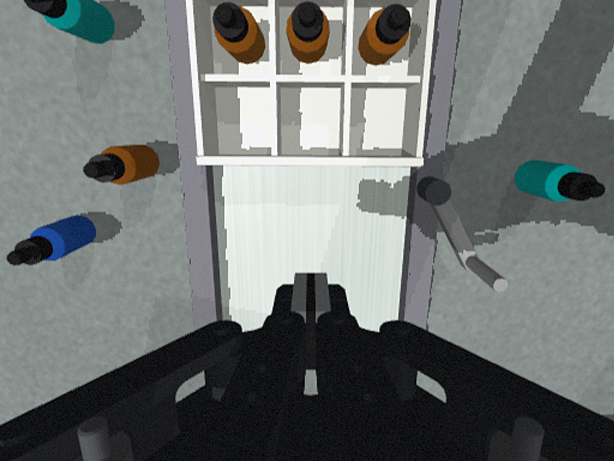

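The tray is home with its lip at row 160 and the bottles standing. The latch pin is at (500,284), at world (0.613, 0.159). Next I go to the pin's outer side.

Request:
carry_out(
  rows=[
    {"fingers": -1,"x": -0.1,"y": 0.4,"z": 0,"rx": 0,"ry": 0,"rz": 0},
    {"fingers": -1,"x": -0.2,"y": 0.8,"z": 0,"rx": 0,"ry": 0,"rz": 0},
    {"fingers": -1,"x": -0.2,"y": 1,"z": 0,"rx": 0,"ry": 0,"rz": 0},
  ],
)

```text
clock: 17.7
position: [0.6093, 0.1619, 0.1448]
eef_rot: [-0.001, -0.044, 0.999, 0.0]
wrist_force: [-0.7, -0.2, 0.2]
width: -0.0002
```

Request:
carry_out(
  rows=[
    {"fingers": -1,"x": 0,"y": 0.29,"z": 0,"rx": 0,"ry": 0,"rz": 0},
    {"fingers": -1,"x": 0,"y": 0.29,"z": 0.3,"rx": 0,"ry": 0,"rz": 0},
    {"fingers": -1,"x": 0,"y": 0.29,"z": 0.73,"rx": 0,"ry": 0,"rz": 0},
    {"fingers": -1,"x": 0,"y": 0.29,"z": 0.73,"rx": 0,"ry": 0,"rz": 0},
  ],
)

```text
clock: 18.2
position: [0.6022, 0.1938, 0.0534]
eef_rot: [-0.006, -0.043, 0.999, -0.001]
wrist_force: [-0.3, -0.2, 0.1]
width: 0.0005
```

Request:
carry_out(
  rows=[
    {"fingers": -1,"x": -0.1,"y": 0,"z": -0.08,"rx": 0,"ry": 0,"rz": 0},
    {"fingers": -1,"x": -0.1,"y": 0,"z": -0.08,"rx": 0,"ry": 0,"rz": 0},
    {"fingers": -1,"x": -0.1,"y": -0.04,"z": -0.08,"rx": 0,"ry": 0,"rz": 0},
    {"fingers": -1,"x": -0.1,"y": -0.08,"z": -0.08,"rx": 0,"ry": 0,"rz": 0},
    {"fingers": -1,"x": -0.1,"y": -0.12,"z": -0.08,"rx": 0,"ry": 0,"rz": 0},
    {"fingers": -1,"x": -0.1,"y": -0.15,"z": -0.08,"rx": 0,"ry": 0,"rz": 0},
    {"fingers": -1,"x": -0.1,"y": -0.18,"z": -0.08,"rx": 0,"ry": 0,"rz": 0},
    {"fingers": -1,"x": -0.1,"y": -0.21,"z": -0.08,"rx": 0,"ry": 0,"rz": 0},
  ],
)

```text
clock: 19.2
position: [0.6222, 0.171, 0.069]
eef_rot: [0.001, -0.043, 0.999, 0.001]
wrist_force: [2.0, 3.4, 0.4]
width: -0.0005
```

Request:
carry_out(
  rows=[
    {"fingers": -1,"x": 0,"y": -0.02,"z": 0.02,"rx": 0,"ry": 0,"rz": 0},
    {"fingers": -1,"x": 0,"y": -0.045,"z": 0.04,"rx": 0,"ry": 0,"rz": 0},
    {"fingers": -1,"x": 0,"y": -0.07,"z": 0.04,"rx": 0,"ry": 0,"rz": 0},
    {"fingers": -1,"x": 0,"y": -0.095,"z": 0.04,"rx": 0,"ry": 0,"rz": 0},
    {"fingers": -1,"x": 0,"y": -0.12,"z": 0.04,"rx": 0,"ry": 0,"rz": 0},
    {"fingers": -1,"x": 0,"y": -0.145,"z": 0.04,"rx": 0,"ry": 0,"rz": 0},
    {"fingers": -1,"x": 0,"y": -0.17,"z": 0.04,"rx": 0,"ry": 0,"rz": 0},
    {"fingers": -1,"x": 0,"y": -0.195,"z": 0.04,"rx": 0,"ry": 0,"rz": 0},
    {"fingers": -1,"x": 0.01,"y": -0.22,"z": 0.04,"rx": 0,"ry": 0,"rz": 0},
    {"fingers": -1,"x": 0.01,"y": -0.245,"z": 0.04,"rx": 0,"ry": 0,"rz": 0},
  ],
)

```text
clock: 20.45
position: [0.6221, 0.1406, 0.0637]
eef_rot: [-0.0, -0.043, 0.999, -0.0]
wrist_force: [-1.3, 1.8, 0.5]
width: 0.0
```

Request:
carry_out(
  rows=[
    {"fingers": -1,"x": 0,"y": -0.025,"z": 0,"rx": 0,"ry": 0,"rz": 0},
    {"fingers": -1,"x": 0.01,"y": -0.05,"z": 0,"rx": 0,"ry": 0,"rz": 0},
    {"fingers": -1,"x": 0.02,"y": -0.075,"z": 0,"rx": 0,"ry": 0,"rz": 0},
    {"fingers": -1,"x": 0.03,"y": -0.1,"z": 0,"rx": 0,"ry": 0,"rz": 0},
    {"fingers": -1,"x": 0.04,"y": -0.125,"z": 0,"rx": 0,"ry": 0,"rz": 0},
    {"fingers": -1,"x": 0.05,"y": -0.15,"z": 0,"rx": 0,"ry": 0,"rz": 0},
    {"fingers": -1,"x": 0.06,"y": -0.175,"z": 0,"rx": 0,"ry": 0,"rz": 0},
    {"fingers": -1,"x": 0.07,"y": -0.2,"z": 0,"rx": 0,"ry": 0,"rz": 0},
  ],
)

```text
clock: 21.45
position: [0.6157, 0.1161, 0.0636]
eef_rot: [-0.0, -0.043, 0.999, 0.0]
wrist_force: [-0.8, 1.8, -0.2]
width: 0.0002
```

Request:
carry_out(
  rows=[
    {"fingers": -1,"x": 0,"y": -0.025,"z": 0,"rx": 0,"ry": 0,"rz": 0},
    {"fingers": -1,"x": 0.01,"y": -0.05,"z": 0,"rx": 0,"ry": 0,"rz": 0},
    {"fingers": -1,"x": 0.02,"y": -0.075,"z": 0,"rx": 0,"ry": 0,"rz": 0},
    {"fingers": -1,"x": 0.03,"y": -0.1,"z": 0,"rx": 0,"ry": 0,"rz": 0},
    {"fingers": -1,"x": 0.04,"y": -0.125,"z": 0,"rx": 0,"ry": 0,"rz": 0},
    {"fingers": -1,"x": 0.04,"y": -0.14,"z": 0,"rx": 0,"ry": 0,"rz": 0},
  ],
)

```text
clock: 22.2
position: [0.6092, 0.1011, 0.0629]
eef_rot: [-0.003, -0.043, 0.999, 0.002]
wrist_force: [-9.3, 10.4, 4.1]
width: -0.0
```

```bash
python3 chk.py w5.png
```

```text
22.2 [0.6092 0.1011 0.0629] [-9.2574 10.3661  4.0725] [-0.0034 -0.043   0.9991  0.0017]
pin 0  
tray_lip [(0.91, [0.553, 0.033, 0.05])]
tray [(0.92, [0.497, 0.025, 0.004])]
latch_pin [(0.73, [0.607, 0.084, 0.071])]
latch_pivot [(0.64, [0.568, 0.128, 0.038]), (0.19, [0.606, 0.081, 0.071])]
3808 ((0.5323232412338257, 0.049884069710969925), (0.13134872913360596, 0.11441950500011444), 66.20100402832031)
```

View pics/w5.png

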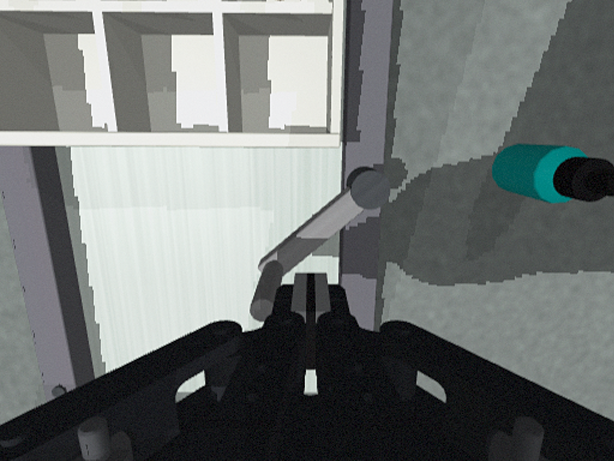

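The latch arm is about 53° across, with the pin at (265,295) to the right of the finger. The push is becoming radial (14 N), so I'm moving round to the pin's far side.

Request:
carry_out(
  rows=[
    {"fingers": -1,"x": 0,"y": 0.03,"z": 0,"rx": 0,"ry": 0,"rz": 0},
    {"fingers": -1,"x": -0.02,"y": 0.1,"z": 0,"rx": 0,"ry": 0,"rz": 0},
    {"fingers": -1,"x": -0.15,"y": 0.12,"z": 0,"rx": 0,"ry": 0,"rz": 0},
    {"fingers": -1,"x": -0.33,"y": 0.12,"z": 0,"rx": 0,"ry": 0,"rz": 0},
    {"fingers": -1,"x": -0.33,"y": 0.12,"z": 0,"rx": 0,"ry": 0,"rz": 0},
    {"fingers": -1,"x": -0.33,"y": -0.05,"z": 0,"rx": 0,"ry": 0,"rz": 0},
    {"fingers": -1,"x": -0.33,"y": -0.2,"z": 0,"rx": 0,"ry": 0,"rz": 0},
    {"fingers": -1,"x": -0.33,"y": -0.2,"z": 0,"rx": 0,"ry": 0,"rz": 0},
  ],
)

```text
clock: 23.45
position: [0.6541, 0.0761, 0.0638]
eef_rot: [-0.0, -0.042, 0.999, -0.0]
wrist_force: [-0.9, -0.1, 0.4]
width: -0.0003
```

Request:
carry_out(
  rows=[
    {"fingers": -1,"x": 0.04,"y": 0,"z": 0,"rx": 0,"ry": 0,"rz": 0},
    {"fingers": -1,"x": 0.08,"y": 0,"z": 0,"rx": 0,"ry": 0,"rz": 0},
    {"fingers": -1,"x": 0.11,"y": 0,"z": 0,"rx": 0,"ry": 0,"rz": 0},
    {"fingers": -1,"x": 0.14,"y": 0,"z": 0,"rx": 0,"ry": 0,"rz": 0},
    {"fingers": -1,"x": 0.17,"y": 0,"z": 0,"rx": 0,"ry": 0,"rz": 0},
    {"fingers": -1,"x": 0.2,"y": 0,"z": 0,"rx": 0,"ry": 0,"rz": 0},
  ],
)

```text
clock: 24.2
position: [0.63, 0.0766, 0.0637]
eef_rot: [0.0, -0.043, 0.999, -0.0]
wrist_force: [0.2, 0.0, 0.6]
width: 0.0001
```

Request:
carry_out(
  rows=[
    {"fingers": -1,"x": 0.03,"y": 0,"z": 0,"rx": 0,"ry": 0,"rz": 0},
    {"fingers": -1,"x": 0.06,"y": 0,"z": 0,"rx": 0,"ry": 0,"rz": 0},
    {"fingers": -1,"x": 0.08,"y": 0,"z": 0,"rx": 0,"ry": 0,"rz": 0},
    {"fingers": -1,"x": 0.1,"y": 0,"z": 0,"rx": 0,"ry": 0,"rz": 0},
    {"fingers": -1,"x": 0.12,"y": -0.01,"z": 0,"rx": 0,"ry": 0,"rz": 0},
    {"fingers": -1,"x": 0.14,"y": -0.02,"z": 0,"rx": 0,"ry": 0,"rz": 0},
    {"fingers": -1,"x": 0.16,"y": -0.03,"z": 0,"rx": 0,"ry": 0,"rz": 0},
    {"fingers": -1,"x": 0.18,"y": -0.03,"z": 0,"rx": 0,"ry": 0,"rz": 0},
  ],
)

```text
clock: 25.2
position: [0.6129, 0.0675, 0.0642]
eef_rot: [0.004, -0.043, 0.999, -0.003]
wrist_force: [9.5, -13.1, -6.3]
width: -0.0005
```

Request:
carry_out(
  rows=[
    {"fingers": -1,"x": 0.02,"y": 0,"z": 0,"rx": 0,"ry": 0,"rz": 0},
    {"fingers": -1,"x": 0.04,"y": 0,"z": 0,"rx": 0,"ry": 0,"rz": 0},
    {"fingers": -1,"x": 0.06,"y": 0,"z": 0,"rx": 0,"ry": 0,"rz": 0},
    {"fingers": -1,"x": 0.08,"y": 0,"z": 0,"rx": 0,"ry": 0,"rz": 0},
    {"fingers": -1,"x": 0.1,"y": 0,"z": 0,"rx": 0,"ry": 0,"rz": 0},
  ],
)

```text
clock: 25.82
position: [0.6028, 0.0626, 0.0645]
eef_rot: [0.005, -0.043, 0.999, -0.005]
wrist_force: [14.1, -27.1, -10.8]
width: -0.0
```

The push is glancing off the pin, with the lateral force growing, so I'm backing off to look.

Request:
carry_out(
  rows=[
    {"fingers": -1,"x": -0.04,"y": 0,"z": 0,"rx": 0,"ry": 0,"rz": 0},
    {"fingers": -1,"x": -0.1,"y": 0,"z": 0,"rx": 0,"ry": 0,"rz": 0},
    {"fingers": -1,"x": -0.25,"y": 0,"z": 0,"rx": 0,"ry": 0,"rz": 0},
    {"fingers": -1,"x": -0.45,"y": 0,"z": 0,"rx": 0,"ry": 0,"rz": 0},
    {"fingers": -1,"x": -0.5,"y": 0,"z": 0,"rx": 0,"ry": 0,"rz": 0},
  ],
)

```text
clock: 26.45
position: [0.6577, 0.076, 0.0635]
eef_rot: [0.0, -0.044, 0.999, 0.0]
wrist_force: [-0.3, -0.8, 0.3]
width: -0.0001
```

```bash
python3 chk.py w6.png
```

```text
26.45 [0.6577 0.076  0.0635] [-0.2672 -0.8025  0.2848] [ 0.0002 -0.0435  0.9991  0.0002]
pin 0  
tray_lip [(0.89, [0.549, 0.034, 0.049])]
tray [(0.39, [0.587, 0.067, 0.07])]
latch_pin [(0.7, [0.585, 0.068, 0.072])]
latch_pivot [(0.74, [0.571, 0.126, 0.037])]
5530 ((0.5501866340637207, 0.03301272541284561), (0.008894449099898338, 0.1498577743768692), 4.930395126342773)
```

View pics/w6.png

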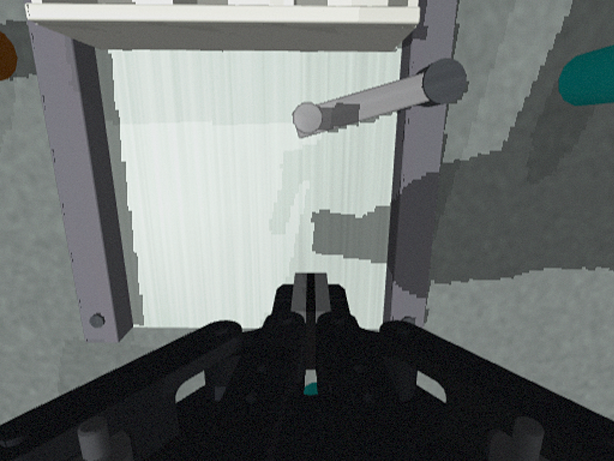

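The arm is now about 77° across, with the pin at (307,117) directly ahead of the finger at (310,290). Last time the contact was on the finger's corner, so now I push straight.

Request:
carry_out(
  rows=[
    {"fingers": -1,"x": 0.1,"y": 0,"z": 0,"rx": 0,"ry": 0,"rz": 0},
    {"fingers": -1,"x": 0.25,"y": 0,"z": 0,"rx": 0,"ry": 0,"rz": 0},
    {"fingers": -1,"x": 0.35,"y": 0,"z": 0,"rx": 0,"ry": 0,"rz": 0},
    {"fingers": -1,"x": 0.4,"y": 0,"z": 0,"rx": 0,"ry": 0,"rz": 0},
    {"fingers": -1,"x": 0.42,"y": 0,"z": 0,"rx": 0,"ry": 0,"rz": 0},
    {"fingers": -1,"x": 0.44,"y": 0,"z": 0,"rx": 0,"ry": 0,"rz": 0},
    {"fingers": -1,"x": 0.46,"y": 0,"z": 0,"rx": 0,"ry": 0,"rz": 0},
    {"fingers": -1,"x": 0.48,"y": 0,"z": 0,"rx": 0,"ry": 0,"rz": 0},
    {"fingers": -1,"x": 0.5,"y": 0,"z": 0,"rx": 0,"ry": 0,"rz": 0},
  ],
)

```text
clock: 27.82
position: [0.5979, 0.0696, 0.0639]
eef_rot: [0.001, -0.043, 0.999, -0.0]
wrist_force: [3.2, -1.1, 0.7]
width: -0.0003
```

Request:
carry_out(
  rows=[
    {"fingers": -1,"x": 0.015,"y": 0,"z": 0,"rx": 0,"ry": 0,"rz": 0},
    {"fingers": -1,"x": 0.03,"y": 0,"z": 0,"rx": 0,"ry": 0,"rz": 0},
    {"fingers": -1,"x": 0.045,"y": 0,"z": 0,"rx": 0,"ry": 0,"rz": 0},
  ],
)

```text
clock: 28.2
position: [0.5917, 0.0696, 0.0638]
eef_rot: [0.0, -0.043, 0.999, -0.0]
wrist_force: [2.3, -2.3, 1.2]
width: 0.0003
```

Request:
carry_out(
  rows=[
    {"fingers": -1,"x": 0.015,"y": 0,"z": 0,"rx": 0,"ry": 0,"rz": 0},
    {"fingers": -1,"x": 0.03,"y": 0,"z": 0,"rx": 0,"ry": 0,"rz": 0},
    {"fingers": -1,"x": 0.04,"y": 0,"z": 0,"rx": 0,"ry": 0,"rz": 0},
  ],
)

```text
clock: 28.58
position: [0.5867, 0.0692, 0.0636]
eef_rot: [-0.0, -0.043, 0.999, 0.0]
wrist_force: [1.9, -1.4, 1.2]
width: 0.0002
```

Request:
carry_out(
  rows=[
    {"fingers": -1,"x": 0.01,"y": 0,"z": 0,"rx": 0,"ry": 0,"rz": 0},
    {"fingers": -1,"x": 0.02,"y": 0,"z": 0,"rx": 0,"ry": 0,"rz": 0},
  ],
)

```text
clock: 28.82
position: [0.5852, 0.069, 0.0638]
eef_rot: [0.001, -0.043, 0.999, 0.0]
wrist_force: [5.3, -0.8, -2.5]
width: -0.0001
```

Request:
carry_out(
  rows=[
    {"fingers": -1,"x": 0.01,"y": 0,"z": 0,"rx": 0,"ry": 0,"rz": 0},
    {"fingers": -1,"x": 0.02,"y": 0,"z": 0,"rx": 0,"ry": 0,"rz": 0},
  ],
)

```text
clock: 29.08
position: [0.585, 0.069, 0.0639]
eef_rot: [0.003, -0.043, 0.999, 0.0]
wrist_force: [12.8, 1.1, -6.1]
width: -0.0001
```

Request:
carry_out(
  rows=[
    {"fingers": -1,"x": 0.01,"y": 0,"z": 0,"rx": 0,"ry": 0,"rz": 0},
    {"fingers": -1,"x": 0.02,"y": 0,"z": 0,"rx": 0,"ry": 0,"rz": 0},
    {"fingers": -1,"x": 0.02,"y": 0,"z": 0,"rx": 0,"ry": 0,"rz": 0},
  ],
)

```text
clock: 29.45
position: [0.5849, 0.069, 0.0641]
eef_rot: [0.005, -0.043, 0.999, 0.0]
wrist_force: [16.8, 2.0, -11.6]
width: -0.0002
```

The pin sits firmly at the limit, so I back off and rise for a last look.

Request:
carry_out(
  rows=[
    {"fingers": -1,"x": -0.03,"y": 0,"z": 0,"rx": 0,"ry": 0,"rz": 0},
    {"fingers": -1,"x": -0.06,"y": 0,"z": 0,"rx": 0,"ry": 0,"rz": 0},
    {"fingers": -1,"x": -0.15,"y": 0,"z": 0,"rx": 0,"ry": 0,"rz": 0},
    {"fingers": -1,"x": -0.35,"y": 0,"z": 0,"rx": 0,"ry": 0,"rz": 0},
    {"fingers": -1,"x": -0.5,"y": 0,"z": -0.3,"rx": 0,"ry": 0,"rz": 0},
    {"fingers": -1,"x": -0.5,"y": 0,"z": -0.8,"rx": 0,"ry": 0,"rz": 0},
    {"fingers": -1,"x": -0.5,"y": 0,"z": -1,"rx": 0,"ry": 0,"rz": 0},
    {"fingers": -1,"x": -0.5,"y": 0,"z": -1,"rx": 0,"ry": 0,"rz": 0},
  ],
)

```text
clock: 30.45
position: [0.6409, 0.0738, 0.1862]
eef_rot: [0.002, -0.043, 0.999, -0.0]
wrist_force: [0.6, -0.5, -0.1]
width: 0.0003
```

```bash
python3 chk.py w7.png; python3 - <<'E'
from h import *
c=cap("scene");save(c,"s7.png",(150,130,420,330),2.8)
for t in ["latch_pin","latch_pivot","tray_lip","spare_vial","flask","jar_a","beaker"]:
    print(t,[(round(x["score"],2),np.round(x["point"],3).tolist()) for x in r.tip_of(c,t)[:2]])
E
```

```text
30.45 [0.6409 0.0738 0.1862] [ 0.6447 -0.4673 -0.1359] [ 0.0022 -0.0432  0.9991 -0.0001]
pin 0  
tray_lip [(0.68, [0.554, 0.033, 0.052])]
tray [(0.83, [0.499, 0.028, 0.003])]
latch_pin [(0.66, [0.569, 0.066, 0.07]), (0.26, [0.56, -0.103, 0.003])]
latch_pivot [(0.9, [0.567, 0.128, 0.037])]
1467 ((0.5226621031761169, 0.031186215579509735), (0.06266430765390396, 0.14942748844623566), 4.7297821044921875)
latch_pin [(0.75, [0.572, 0.064, 0.07]), (0.68, [0.471, -0.021, 0.009])]
latch_pivot [(0.81, [0.566, 0.122, 0.033])]
tray_lip [(0.92, [0.551, 0.036, 0.055])]
spare_vial [(0.53, [0.564, -0.102, -0.0])]
flask [(0.93, [0.537, 0.377, -0.0]), (0.49, [0.501, 0.028, 0.001])]
jar_a [(0.66, [0.457, -0.338, -0.005]), (0.57, [0.637, -0.337, 0.002])]
beaker [(0.57, [0.704, 0.362, -0.001])]
```

View pics/w7.png

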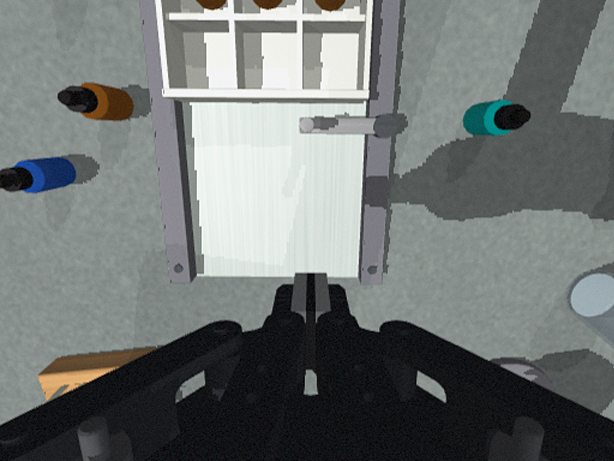

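View pics/s7.png

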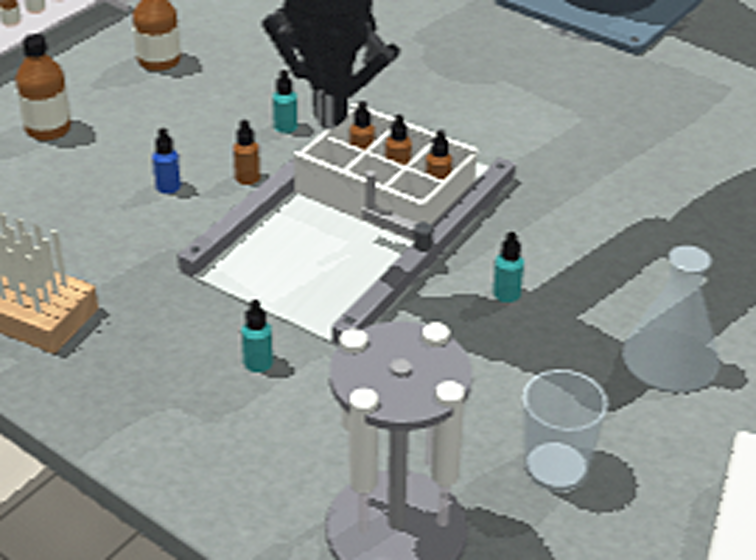

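The wrist view shows the latch square across the station at row 124 and the lip at row 97. The scene view shows three upright bottles, the latch closed behind the tray and nothing else moved. Handing in.

```bash
python3 -c "
from station import r
print(r.get_state()['wrist_force']);print(r.job_done())"
```

```text
[-0.41899566 -0.38467567  0.35879494]
the job is handed in; nothing more can be done
None
```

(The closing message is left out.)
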